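Open the lamp tester's cooling shutter, then switch the tester on

ROBOT

A 7-joint arm with a two-finger parallel gripper is mounted at the origin on the work surface. World frame = base frame: x ahead of the robot, y to its left, z up, the work surface at z = 0. Lengths are in m, angles in rad, forces in N, time in s.
With the tool pointing down it reaches from about 0.35 to 0.9 m from the base axis. Payload 8.1 kg.
Tool frame: the origin (TCP) lies at the very end of the fingers, on their centre line; the grasp point (between the pads) lies 19 mm behind it; x points along the fingers, y is the direction in which the jaws open and shut, and the axes are right-handed (so a half turn about x gives the same grasp; the last joint's range is limited). The gripper opens to 92 mm and grips with 3 to 60 N. Pads are 19 mm wide; open, the fingers measure 130 mm over their backs; the gripper's body (75 mm by 190 mm) begins 47 mm behind the grasp point.
Start: joints at [1.063, 0.434, 0.025, 1.573, -0.012, 1.134, -0.075], TCP at [0.246, -0.575, 0.227] pointing down, gripper open.
Joint ranges: [-2.62, 2.62], [-0.44, 2.09], [-1.27, 1.32], [0.08, 2.57], [-1.32, 4.46], [0.12, 2], [-2.74, 2.74]. Speed limits (rad/s): [2.22, 2.22, 3.01, 3.01, 3.14, 3.14, 3.14].

INTERFACE

Orientations are given as a rotation vector (axis times angle).
In Python, from cell import arm gives the robot as it stands.
- The arm moves only by the tool servo_tool, never from a script. Its argument "plan" is a list of rows, each a list of 2 entries, a list of its own where there are three numbers: the shift along the world's x, y, z in cm, then the turn, a rotation vector about the world's x, y, z in degrees. A call has 1 to 12 rows; each row is the pose to reach, as a shift and turn from the pose measured when the call began; what a row does not reach only later rows make up. A row lasts 1/10 s, in which the tool goes at most 50 mm and 8.59 degrees, less where a joint would pass 70% of its speed; a pose out of reach is approached as far as the arm can. A call with a gripper value outside its range is refused whole. "grip" is the opening, from 0 (shut) to 1 (fully open), set as the call begins (left out, the last holds). The fingers move at their own pace and stop on an object; "squeeze" is the grip in N (left out, the last holds). Time passes only in rows, so rows that repeat a pose let the fingers close. It gives the time, the measured TCP pose, the force and the opening at its end, in the units of the state.
- arm.observe(): the state, without advancing time (a new reading comes with each control period).
- arm.get_image(name): name is "side" or "top"; returns a dict with "frame" (400x640x3 uint8, blue, green, red), "fx", "fy", "cx", "cy" (pixels), "position" and "rotation" of the camera in the world. Camera axes: x right, y down, z forward; pixel columns grow to the right and rows downward; lengths in m; the calibration is good to about 2 mm. A picture is of the moment at which its call begins. There is no depth.
- arm.sign_off(): hands the job in, once; it reports no verdict.
Trained networks look in a picture, given as the dict that the camera call returned (one of the last four; its "shot" number tells which), for a name from the list of things; names that differ only in an ending like _2 or _b are one class to them, and where a whole thing is asked for, a point or a joint stands for the part that bears it (a point fixed in the world has none). Each returns a list of dicts, best first, with "score" (0 to 1); they miss things now and then, are a little off and sometimes report something else, mostly with a low value. They report only what shows in the picture. A call takes as long as a camera call.
- arm.search_frame(picture, query): "at" ([column, row] in pixels, amid what is visible of it).
- arm.trace(picture, query): "pixels" (400x640 bool, what is visible of it) and "at" ([column, row] in pixels, amid what is visible of it).
The state is a dict: "clock": time; "joints": joint angles; "dq": joint speeds; "joint_efforts": joint torques, N m; "position": TCP position; "ee_rot": TCP orientation; "force": force on the tool from outside, world axes, zero at the start; "ft_torque": the same for the moment, N m; "width": opening from 0.0 (shut) to 1.0 (fully open).
Only numpy, scipy, OpenCV 4.12 (cv2) and the standard library are available. Lean on these libraries where they do the work, as an engineer would, in place of code of your own. Each camera call takes 0.05 s, during which the arm holds its last target.

TASK

Before a projector lamp is tested, the tester must be able to breathe: press lightly on the smooth flush shutter plate in the top of the black lamp tester and drag it fully open, without pressing hard on the thin plate. Then push down the raised end of the red rocker switch so that the tester is fully on, and come away, leaving the shutter fully open and the four loose projector parts where they lie.

Things in the scene. Friction and masses are not known exactly. Their poses are not given: they have to be found in the camera images.
- tester: fixed black steel box 180 mm (its x) by 300 mm (its y) by 70 mm high; origin at the centre of its underside, z up. In its top: an opening filled by the shutter, a red rocker switch, and, fixed and 6 mm high, a round meter (radius 27 mm, at x -52, y -95 mm) and a round lamp socket (radius 17 mm, at x -52, y -20 mm).
- vent_opening (a point): centre of the opening in the tester's top, level with the top surface; axes as the tester's. It is 56 mm (x) by 130 mm (y), filled by the shutter, a smooth bare aluminium plate with no handle, hole or edge to catch; its ends stay hidden. The plate's face lies 1.5 to 8.5 mm below the top surface: how much varies, is not measured and must be felt.
- press_place (a point): fixed point in the opening, level with the tester's top surface, 30 mm to the -y side of vent_opening: a good place to set the fingertips before dragging to +y. The plate is sprung: it gives 1 mm per 9 N pressed, at most 3 mm. It bends, and the job is spoilt, if pressed with more than 14 N.
- shutter (a joint): opening of the shutter in m: 0 shut, 0.050 fully open at its stop; grows as the plate slides to the tester's +y; starts at 0 to 0.012; stays where left. Sliding resistance about 4.5 N, fingertip friction coefficient about 0.5 to 1: press about 10 N; repeat a slipping stroke. Five dark slots in the plate appear at the opening's -y end as it opens, all five when fully open.
- rocker_pivot (a point): fixed point in the middle of the red rocker's face, 9 mm above the tester's top; axes as the tester's. The face is 50 mm (y) by 24 mm (x) and tips about an axis along x through this point. Off: the +y end stands 5 mm higher than this point, the -y end 5 mm lower; on: the reverse. Pressing fingertips must stay on the +y half, beyond the pivot.
- rocker_raised_end (a point): point on the rocker's face 20 mm from the pivot towards the +y end, the place to press; it moves with the rocker.
- rocker (a joint): rocker angle in rad: 0 off (+y end up, as at the start), 0.40 on (+y end down). It needs about 4 N at rocker_raised_end and stays where it is left. Joint end stop at 0.40.
- housing_cover: bystander: blue enamel lamp housing cover, an upturned shallow tray 120 by 80 by 55 mm, loose on the desk; origin at the centre of its underside
- grille: bystander: steel cooling grille, 100 by 90 by 8 mm, loose on the desk; origin at the centre of its underside
- filter_glass: bystander: amber heat-filter glass, 60 by 60 by 5 mm, loose on the desk; origin at the centre of its underside
- lens_hood: bystander: black flared lens hood, a ring 72 mm across its top and 40 mm high, loose on the desk; origin at the centre of its underside

How it is judged:
By the outcome, as a careful person would: the job done as asked, in the order asked, and still so for the second after the job is handed in, with the robot touching nothing.
It also fails if it takes over 58 s, if anything falls off the work surface, if the arm or the gripper's body presses on something with over 40 N, if the wrist force passes 120 N, or if a joint passes its speed limit or range.

## Working session

There is one attempt and no reset: what is moved stays moved. The work goes in short steps, Python scripts to look and compute and a tool call to move; the robot and the scene stay as the last step left them, time stands still between calls to the robot, and variables do not carry over. Pictures are saved under pics/ and viewed, and the job is handed in when it is done.

Besides the shell and the picture viewer there is one more tool, called after "Emit:" as name(argument=value, ...) on one line, values as JSON. servo_tool: Moves the arm, as the interface text tells. Its arguments: {"type":"object","properties":{"plan":{"type":"array","items":{"type":"array"}},"grip":{"type":"number"},"squeeze":{"type":"number"}},"required":["plan"]}

```bash
mkdir -p pics; ls; python3 - <<'E'
from cell import arm
import cv2, numpy as np
print({k:np.round(v,3).tolist() for k,v in arm.observe().items()})
for n in ("top","side"):
    p=arm.get_image(n); cv2.imwrite(f"pics/{n}0.png",p["frame"])
    print(n,p["fx"],p["fy"],p["cx"],p["cy"],np.round(p["position"],4).tolist(),np.round(p["rotation"],4).tolist())
    for q in ("tester","vent_opening","press_place","shutter","rocker_pivot","rocker_raised_end","rocker"):
        try: print(q,[(np.round(d["at"],1).tolist(),round(d["score"],2)) for d in arm.search_frame(p,q)][:3])
        except Exception as e: print(q,e)
E
```

```text
pics
{'clock': 0.0, 'joints': [1.063, 0.435, 0.025, 1.574, -0.012, 1.134, -0.075], 'dq': [-0.0, -0.0, 0.001, -0.002, 0.001, 0.001, 0.001], 'joint_efforts': [-0.0, -66.785, 0.985, -31.446, -0.061, 0.043, 0.0], 'position': [0.246, -0.574, 0.226], 'ee_rot': [1.999, 0.412, -2.0], 'force': [-0.072, -0.116, 0.832], 'ft_torque': [0.006, -0.019, -0.015], 'width': 0.999}
top 477.1963018535705 477.1963018535705 327.32698599115616 201.5927621374151 [0.3954, 0.0104, 1.3479] [-2.1709, 2.1921, -0.1323]
tester [([305.6, 192.8], 0.79)]
vent_opening [([302.3, 192.8], 0.66)]
press_place [([304.7, 195.1], 0.86)]
shutter [([303.4, 184.1], 0.79)]
rocker_pivot [([307.3, 193.6], 0.75)]
rocker_raised_end [([272.3, 204.3], 0.53)]
rocker [([270.1, 206.9], 0.55)]
side 405.9919583303304 405.9919583303304 315.516963672619 197.16851544973056 [0.3216, 0.6341, 0.9049] [-0.4846, 2.8259, -0.9996]
tester [([305.7, 221.7], 0.59)]
vent_opening [([305.4, 221.0], 0.98)]
press_place [([304.0, 220.5], 0.62)]
shutter [([296.3, 207.6], 0.62)]
rocker_pivot [([304.5, 226.6], 0.78)]
rocker_raised_end [([307.3, 243.0], 0.45)]
rocker [([310.6, 243.4], 0.7)]
```

View pics/top0.png

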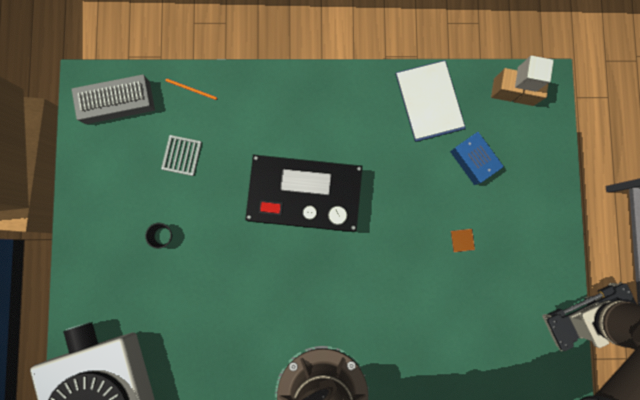

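View pics/side0.png

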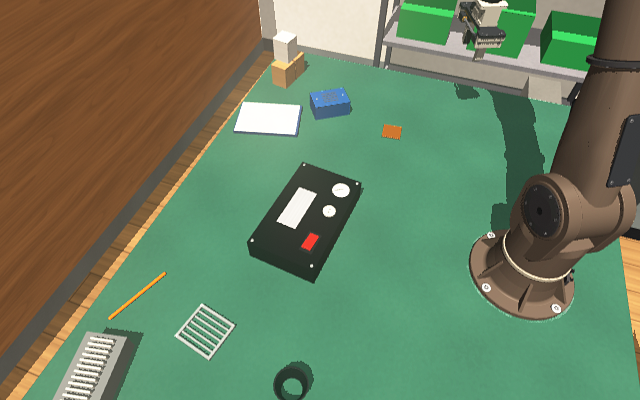

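The top view shows the tester centred near (305,193), with the rocker at (270,207) and the meter at (337,215). Tester +y therefore points image-left, roughly world +y. Next I'll fit the pose.

```bash
cat > h.py <<'E'
import numpy as np, cv2
from scipy.spatial.transform import Rotation as R
from scipy.optimize import least_squares
def proj(p,X):
    X=np.atleast_2d(X); c=(X-np.array(p["position"]))@R.from_rotvec(p["rotation"]).as_matrix()
    return np.c_[p["fx"]*c[:,0]/c[:,2]+p["cx"],p["fy"]*c[:,1]/c[:,2]+p["cy"]]
def unproj(p,uv,z):
    uv=np.atleast_2d(uv); d=np.c_[(uv[:,0]-p["cx"])/p["fx"],(uv[:,1]-p["cy"])/p["fy"],np.ones(len(uv))]@R.from_rotvec(p["rotation"]).as_matrix().T
    o=np.array(p["position"]); return o+d*((z-o[2])/d[:,2])[:,None]
E
python3 - <<'E'
from cell import arm
from h import *
for n in ("top","side"):
    p=arm.get_image(n); f=p["frame"].astype(int)
    g=cv2.cvtColor(p["frame"],cv2.COLOR_BGR2HSV)
    tr=arm.trace(p,"tester")[0]; m=tr["pixels"].astype(np.uint8); print(n,m.sum(),tr["score"])
    ys,xs=np.nonzero(m); x0,x1,y0,y1=xs.min(),xs.max(),ys.min(),ys.max(); print(x0,x1,y0,y1)
    red=((f[...,2]>130)&(f[...,1]<90)&(f[...,0]<90)).astype(np.uint8)
    wh=((f.min(2)>120)).astype(np.uint8)
    for nm,mk,z in (("red",red,.079),("white",wh,.07)):
        mk=mk.copy(); mk[:y0]=0;mk[y1+1:]=0;mk[:,:x0]=0;mk[:,x1+1:]=0
        k,l,s,c=cv2.connectedComponentsWithStats(mk)
        for i in range(1,k):
            if s[i,4]>3:
                pts=np.argwhere(l==i)[:,::-1].astype(np.float32); r=cv2.minAreaRect(pts)
                print(nm,s[i,4],c[i].round(1),unproj(p,c[i],z).round(4)[0],"box",unproj(p,cv2.boxPoints(r),z)[:,:2].round(4).tolist())
    crop=p["frame"][y0-5:y1+6,x0-5:x1+6]; cv2.imwrite(f"pics/{n}crop.png",cv2.resize(crop,None,fx=5,fy=5,interpolation=cv2.INTER_CUBIC)[:600,:800])
E
```

```text
top 7510 0.96
246 362 154 231
red 171 [269.9 207.2] [0.507 0.134 0.079] box [[0.4988, 0.161], [0.5221, 0.1582], [0.5153, 0.1075], [0.492, 0.1104]]
white 5 [255.2 157.6] [0.6428 0.1747 0.07  ] box [[0.6445, 0.1779], [0.6445, 0.1725], [0.6417, 0.1725], [0.6418, 0.1779]]
white 4 [358.5 168.5] [ 0.611  -0.1049  0.07  ] box [[0.6124, -0.1036], [0.6124, -0.1063], [0.6096, -0.1062], [0.6097, -0.1035]]
white 969 [305.2 181.6] [0.5763 0.0398 0.07  ] box [[0.5556, 0.1068], [0.6107, 0.1014], [0.5971, -0.0276], [0.542, -0.0217]]
white 138 [309.2 212.1] [0.4936 0.0297 0.07  ] box [[0.5102, 0.0462], [0.5099, 0.014], [0.4776, 0.0142], [0.4779, 0.0464]]
white 255 [337.3 214.8] [ 0.4856 -0.0456  0.07  ] box [[0.5096, -0.0237], [0.5091, -0.0695], [0.4634, -0.0688], [0.4638, -0.0232]]
white 5 [248.2 216.6] [0.483  0.1927 0.07  ] box [[0.4846, 0.1959], [0.4846, 0.1906], [0.4819, 0.1906], [0.482, 0.1959]]
white 7 [353.  227.3] [ 0.4517 -0.0874  0.07  ] box [[0.4552, -0.0848], [0.4551, -0.0901], [0.4498, -0.09], [0.4498, -0.0847]]
side 7867 0.73
247 360 164 282
red 176 [309.4 241.3] [0.5052 0.1369 0.079 ]
[... 255 characters left out ...]
box [[0.5122, -0.0409], [0.4968, -0.0863], [0.4574, -0.0587], [0.4733, -0.0148]]
white 6 [356.5 183. ] [ 0.4502 -0.0876  0.07  ] box [[0.4524, -0.0906], [0.4499, -0.0915], [0.4479, -0.0846], [0.4505, -0.0837]]
white 832 [296.5 207.4] [0.574  0.0453 0.07  ] box [[0.6078, 0.1027], [0.5924, -0.0368], [0.5371, -0.0152], [0.5562, 0.12]]
white 125 [328.7 210.6] [0.4921 0.0272 0.07  ] box [[0.5118, 0.0148], [0.4824, 0.0043], [0.4717, 0.0381], [0.5005, 0.0484]]
white 8 [251.9 239.9] [0.6405 0.1746 0.07  ] box [[0.6435, 0.1731], [0.639, 0.1714], [0.6365, 0.1767], [0.6411, 0.1783]]
white 9 [311.1 265.3] [0.4811 0.1924 0.07  ] box [[0.4845, 0.1941], [0.4818, 0.1875], [0.4772, 0.1901], [0.4798, 0.1966]]
```

View pics/topcrop.png

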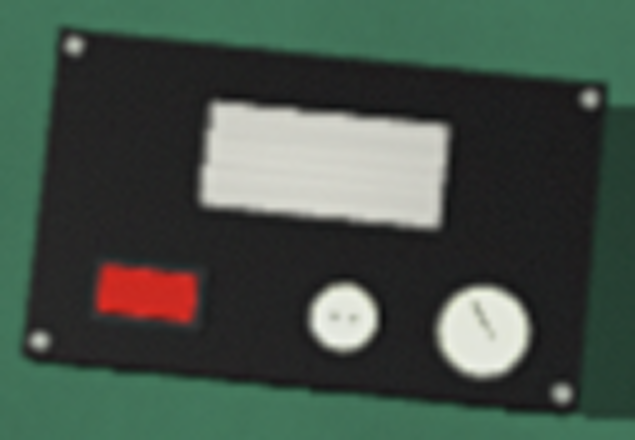

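View pics/sidecrop.png

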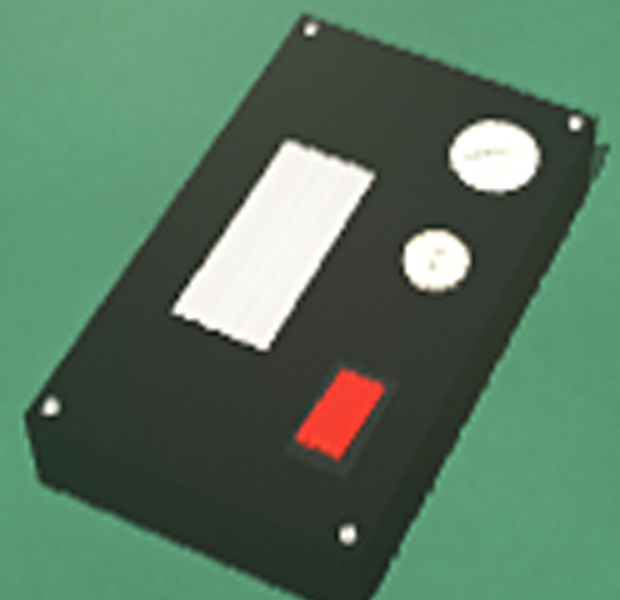

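```bash
python3 - <<'E'
from cell import arm
from h import *
s=arm.observe(); M=R.from_rotvec(s["ee_rot"]); print(M.as_matrix().round(3))
u=np.array([.113,.9936,0]); v=np.array([.9936,-.113,0])
for nm,y in (("jaw u",u),("-u",-u),("v",v),("-v",-v)):
    y=y/np.linalg.norm(y); x=np.array([0,0,-1.]); T=R.from_matrix(np.c_[x,y,np.cross(x,y)])
    print(nm,np.degrees((T*M.inv()).as_rotvec()).round(1))
print(s["position"])
E
```

```text
[[ 0.     0.394 -0.919]
 [-0.    -0.919 -0.394]
 [-1.     0.    -0.   ]]
jaw u [ -0.    0.  150.3]
-u [  0.    0.  -29.7]
v [ 0.   0.  60.3]
-v [   0.    -0.  -119.7]
[ 0.24616834 -0.57450123  0.2267607 ]
```

Emit:
servo_tool(plan=[[[16, 29, -2], [0, 0, 30]], [[16, 29, -2], [0, 0, 30]], [[16, 29, -2], [0, 0, 30]], [[16, 29, -2], [0, 0, 30]], [[16, 29, -2], [0, 0, 30]], [[32.5, 58.6, -6], [0, 0, 60.3]], [[32.5, 58.6, -6], [0, 0, 60.3]], [[32.5, 58.6, -6], [0, 0, 60.3]], [[32.5, 58.6, -6], [0, 0, 60.3]], [[32.5, 58.6, -6], [0, 0, 60.3]], [[32.5, 58.6, -6], [0, 0, 60.3]], [[32.5, 58.6, -6], [0, 0, 60.3]]], grip=0, squeeze=10)

```text
clock: 2.2
position: [0.5367, -0.0502, 0.1745]
ee_rot: [1.293, 1.152, -1.292]
force: [0.3, -0.3, -0.3]
width: 0.025
```

```bash
cat >> h.py <<'E'
U=np.array([.113,.9936,0]);V=np.array([.9936,-.113,0])
def turn(s,y=V):
    y=y/np.linalg.norm(y); x=np.array([0,0,-1.]); T=R.from_matrix(np.c_[x,y,np.cross(x,y)])
    return np.degrees((T*R.from_rotvec(s["ee_rot"]).inv()).as_rotvec()).round(2)
E
python3 -c "
from cell import arm
from h import *
s=arm.observe(); print(turn(s), ((np.array([.5716,.0112,.095])-s['position'])*100).round(2),s['width'])"
```

```text
[0.02 0.04 0.05] [ 3.49  6.14 -7.95] 0.024535264625839673
```

Emit:
servo_tool(plan=[[[3.5, 6.15, -3], [0, 0, 0]], [[3.5, 6.15, -4], [0, 0, 0]], [[3.5, 6.15, -6.5], [0, 0, 0]], [[3.5, 6.15, -8], [0, 0, 0]], [[3.5, 6.15, -8], [0, 0, 0]], [[3.5, 6.15, -8], [0, 0, 0]]])

```text
clock: 2.8
position: [0.5719, 0.0111, 0.0949]
ee_rot: [1.293, 1.152, -1.293]
force: [-0.5, 0.2, 0.3]
width: 0.003
```

```bash
python3 - <<'E'
from cell import arm
from h import *
for n in ("top","side"):
    p=arm.get_image(n); c=p["frame"][130:260,220:400]; cv2.imwrite(f"pics/{n}1.png",cv2.resize(c,None,fx=4,fy=4,interpolation=cv2.INTER_CUBIC))
s=arm.observe(); print(s["clock"],s["position"],s["force"],s["width"],turn(s))
E
```

```text
2.9 [0.5724611  0.01113745 0.09568788] [-0.57373938  0.86488308  0.13153827] 0.00952882995973863 [0.01 0.14 0.08]
```

View pics/side1.png

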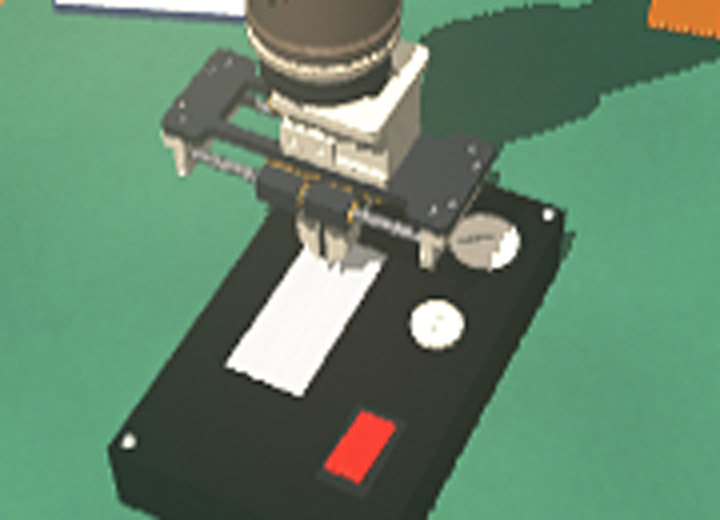

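View pics/top1.png

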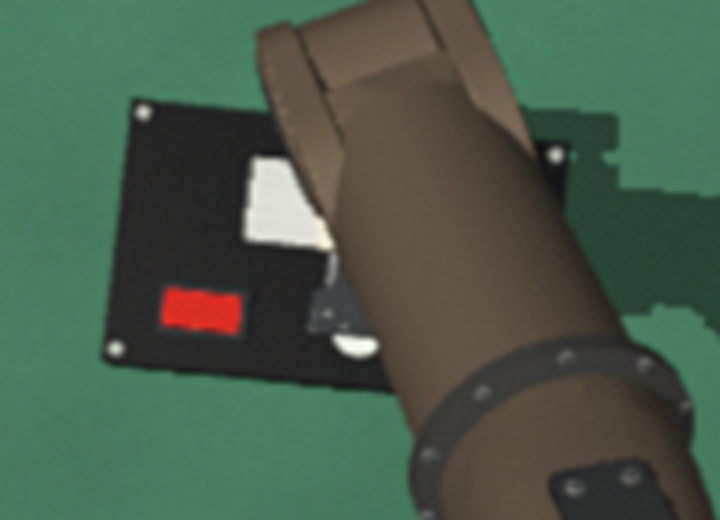

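The side view shows the closed fingers above the opening's -y part, clear of the meter and socket. Now I'll descend to feel for the plate.

Emit:
servo_tool(plan=[[[0, 0, -1.0], [0, 0, 0]], [[0, 0, -1.9], [0, 0, 0]], [[0, 0, -2.1], [0, 0, 0]], [[0, 0, -2.1], [0, 0, 0]]])

```text
clock: 3.3
position: [0.572, 0.011, 0.0741]
ee_rot: [1.294, 1.152, -1.292]
force: [0.4, 0.0, -0.2]
width: 0.006
```

Emit:
servo_tool(plan=[[[0, 0, -0.1], [0, 0, 0]], [[0, 0, -0.2], [0, 0, 0]], [[0, 0, -0.3], [0, 0, 0]], [[0, 0, -0.3], [0, 0, 0]]])

```text
clock: 3.7
position: [0.572, 0.011, 0.071]
ee_rot: [1.294, 1.152, -1.292]
force: [0.3, -0.5, 0.3]
width: 0.004
```

Now 0.5 mm steps.

Emit:
servo_tool(plan=[[[0, 0, -0.05], [0, 0, 0]], [[0, 0, -0.1], [0, 0, 0]], [[0, 0, -0.1], [0, 0, 0]]])

```text
clock: 4.0
position: [0.5719, 0.011, 0.07]
ee_rot: [1.294, 1.152, -1.292]
force: [0.1, -0.2, -0.8]
width: 0.008
```

Emit:
servo_tool(plan=[[[0, 0, -0.05], [0, 0, 0]], [[0, 0, -0.1], [0, 0, 0]], [[0, 0, -0.1], [0, 0, 0]]])

```text
clock: 4.3
position: [0.5719, 0.011, 0.0689]
ee_rot: [1.293, 1.152, -1.292]
force: [0.5, -0.6, -0.6]
width: 0.006
```

Emit:
servo_tool(plan=[[[0, 0, -0.04], [0, 0, 0]], [[0, 0, -0.07], [0, 0, 0]], [[0, 0, -0.07], [0, 0, 0]]])

```text
clock: 4.6
position: [0.5718, 0.011, 0.0681]
ee_rot: [1.293, 1.152, -1.293]
force: [-0.9, -0.2, 0.3]
width: 0.003
```

Emit:
servo_tool(plan=[[[0, 0, -0.04], [0, 0, 0]], [[0, 0, -0.07], [0, 0, 0]], [[0, 0, -0.07], [0, 0, 0]]])

```text
clock: 4.9
position: [0.5718, 0.011, 0.0674]
ee_rot: [1.293, 1.152, -1.293]
force: [-0.7, -1.0, -0.3]
width: 0.003
```

Emit:
servo_tool(plan=[[[0, 0, -0.04], [0, 0, 0]], [[0, 0, -0.07], [0, 0, 0]], [[0, 0, -0.07], [0, 0, 0]]])

```text
clock: 5.2
position: [0.5718, 0.011, 0.0667]
ee_rot: [1.293, 1.152, -1.293]
force: [0.4, 0.6, -0.3]
width: 0.007
```

Emit:
servo_tool(plan=[[[0, 0, -0.03], [0, 0, 0]], [[0, 0, -0.05], [0, 0, 0]], [[0, 0, -0.05], [0, 0, 0]]])

```text
clock: 5.5
position: [0.5718, 0.011, 0.0661]
ee_rot: [1.293, 1.152, -1.293]
force: [1.3, -0.5, -0.9]
width: 0.007
```

Emit:
servo_tool(plan=[[[0, 0, -0.04], [0, 0, 0]], [[0, 0, -0.07], [0, 0, 0]], [[0, 0, -0.07], [0, 0, 0]]])

```text
clock: 5.8
position: [0.5717, 0.0109, 0.0654]
ee_rot: [1.293, 1.152, -1.293]
force: [-0.5, 0.3, -0.1]
width: 0.004
```

Emit:
servo_tool(plan=[[[0, 0, -0.03], [0, 0, 0]], [[0, 0, -0.05], [0, 0, 0]], [[0, 0, -0.05], [0, 0, 0]]])

```text
clock: 6.1
position: [0.5717, 0.011, 0.0649]
ee_rot: [1.293, 1.152, -1.293]
force: [-0.5, -0.1, -0.4]
width: 0.007
```

Emit:
servo_tool(plan=[[[0, 0, -0.04], [0, 0, 0]], [[0, 0, -0.07], [0, 0, 0]], [[0, 0, -0.07], [0, 0, 0]]])

```text
clock: 6.4
position: [0.5718, 0.0109, 0.0643]
ee_rot: [1.293, 1.152, -1.293]
force: [-1.6, -0.2, 4.0]
width: 0.005
```

Emit:
servo_tool(plan=[[[0, 0, -0.03], [0, 0, 0]], [[0, 0, -0.05], [0, 0, 0]], [[0, 0, -0.05], [0, 0, 0]]])

```text
clock: 6.7
position: [0.5718, 0.0109, 0.064]
ee_rot: [1.293, 1.152, -1.293]
force: [-2.0, -1.4, 5.2]
width: 0.002
```

Emit:
servo_tool(plan=[[[0, 0, -0.03], [0, 0, 0]], [[0, 0, -0.05], [0, 0, 0]], [[0, 0, -0.05], [0, 0, 0]]])

```text
clock: 7.0
position: [0.5719, 0.011, 0.0638]
ee_rot: [1.293, 1.151, -1.293]
force: [-1.8, -0.9, 7.5]
width: 0.003
```

```bash
python3 -c "
from cell import arm
s=arm.observe(); print(s['clock'],s['position'],s['force'])"
```

```text
7.0 [0.57186459 0.01095282 0.06384849] [-1.76793437 -0.86882091  7.47916674]
```

Emit:
servo_tool(plan=[[[0, 0, -0.04], [0, 0, 0]], [[0, 0, -0.07], [0, 0, 0]], [[0.02, 0.2, -0.07], [0, 0, 0]], [[0.05, 0.4, -0.07], [0, 0, 0]], [[0.07, 0.6, -0.07], [0, 0, 0]], [[0.09, 0.8, -0.07], [0, 0, 0]], [[0.11, 1.0, -0.07], [0, 0, 0]]])

```text
clock: 7.7
position: [0.5728, 0.0195, 0.0635]
ee_rot: [1.293, 1.15, -1.294]
force: [-3.4, -3.5, 8.9]
width: 0.006
```

```bash
cat > look.py <<'E'
import sys
from cell import arm
from h import *
t=sys.argv[1]
for n in sys.argv[2:]:
    p=arm.get_image(n); c=p["frame"][130:300,220:400]; cv2.imwrite(f"pics/{n}{t}.png",cv2.resize(c,None,fx=3.5,fy=3.5,interpolation=cv2.INTER_CUBIC))
s=arm.observe(); print(s["clock"],s["position"],s["force"],turn(s))
E
python3 look.py 2 side
```

```text
7.75 [0.57287465 0.02003861 0.0635617 ] [-3.39071465 -3.66110179  8.53417472] [0.12 0.06 0.12]
```

View pics/side2.png

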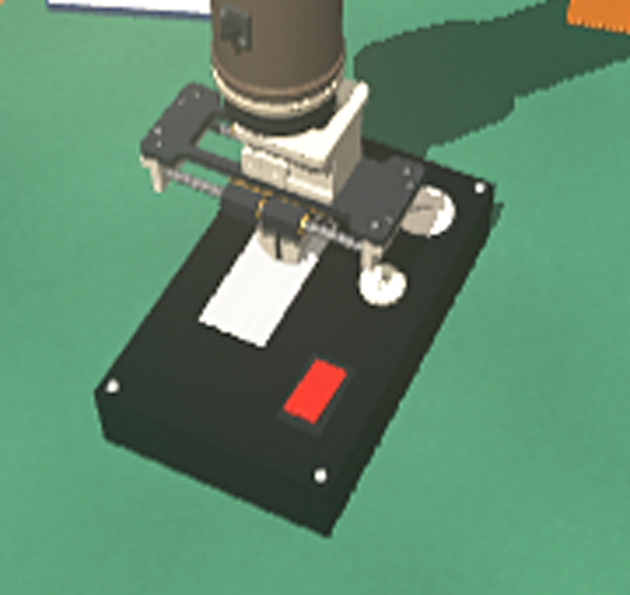

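Emit:
servo_tool(plan=[[[-0.02, 0.2, -0.05], [0, 0, 0]], [[0.0, 0.4, -0.05], [0, 0, 0]], [[0.03, 0.6, -0.05], [0, 0, 0]], [[0.06, 0.8, -0.05], [0, 0, 0]], [[0.08, 1.0, -0.05], [0, 0, 0]], [[0.1, 1.2, -0.05], [0, 0, 0]], [[0.13, 1.4, -0.05], [0, 0, 0]], [[0.15, 1.6, -0.05], [0, 0, 0]]])

```text
clock: 8.55
position: [0.5744, 0.0347, 0.0635]
ee_rot: [1.292, 1.148, -1.295]
force: [-2.8, -4.2, 9.4]
width: 0.003
```

```bash
python3 look.py 3 side
```

```text
8.6 [0.57451653 0.03518351 0.0635537 ] [-2.33302492 -3.25145742  9.39872452] [0.2  0.07 0.16]
```

View pics/side3.png

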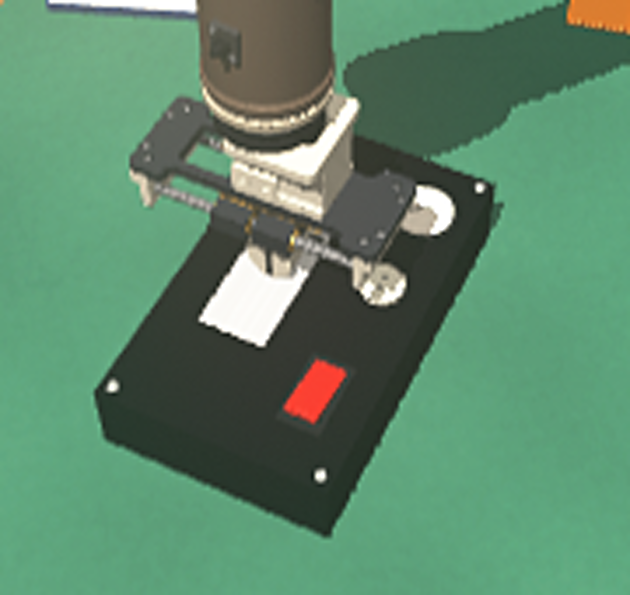

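Emit:
servo_tool(plan=[[[-0.02, 0.2, -0.05], [0, 0, 0]], [[0.0, 0.4, -0.05], [0, 0, 0]], [[0.03, 0.6, -0.05], [0, 0, 0]], [[0.06, 0.8, -0.05], [0, 0, 0]], [[0.08, 1.0, -0.05], [0, 0, 0]], [[0.1, 1.2, -0.05], [0, 0, 0]], [[0.13, 1.4, -0.05], [0, 0, 0]], [[0.15, 1.6, -0.05], [0, 0, 0]]])

```text
clock: 9.4
position: [0.5761, 0.0498, 0.0635]
ee_rot: [1.292, 1.146, -1.296]
force: [-2.5, -4.2, 9.8]
width: 0.005
```

```bash
python3 look.py 4 side
```

```text
9.45 [0.57618275 0.05027934 0.0635376 ] [-2.1358129  -3.57226165  9.48784524] [0.28 0.09 0.21]
```

View pics/side4.png

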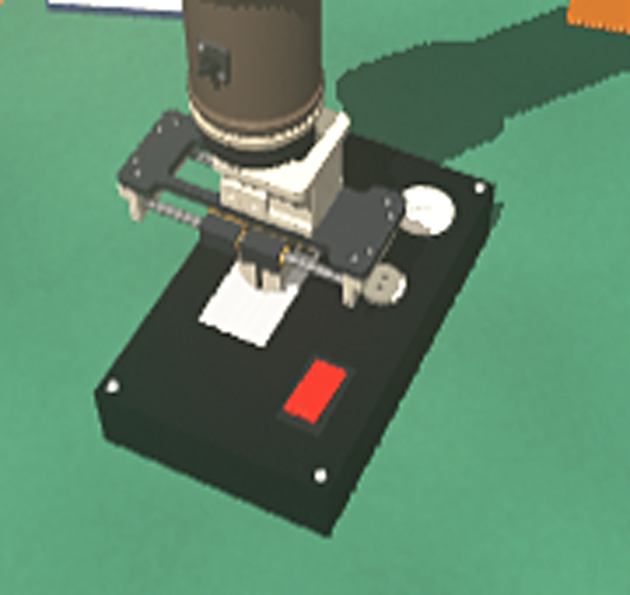

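Emit:
servo_tool(plan=[[[-0.02, 0.2, -0.05], [0, 0, 0]], [[0.0, 0.4, -0.05], [0, 0, 0]], [[0.03, 0.6, -0.05], [0, 0, 0]], [[0.06, 0.8, -0.05], [0, 0, 0]], [[0.08, 1.0, -0.05], [0, 0, 0]], [[0.1, 1.2, -0.05], [0, 0, 0]], [[0.13, 1.4, -0.05], [0, 0, 0]], [[0.15, 1.6, -0.05], [0, 0, 0]]])

```text
clock: 10.25
position: [0.5783, 0.0636, 0.0636]
ee_rot: [1.292, 1.143, -1.298]
force: [-0.9, -8.6, 9.7]
width: 0.005
```

```bash
python3 look.py 5 side top
```

```text
10.35 [0.57833986 0.06410335 0.06359403] [-0.66173278 -5.79885249  9.71874295] [0.42 0.14 0.3 ]
```

View pics/side5.png

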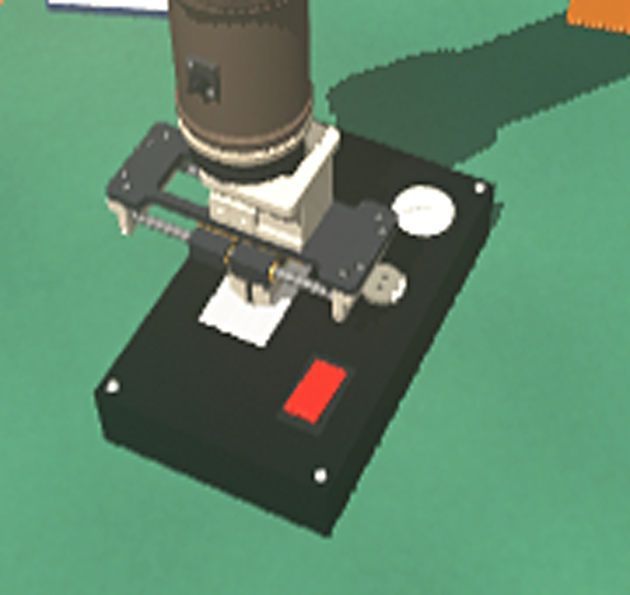

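View pics/top5.png

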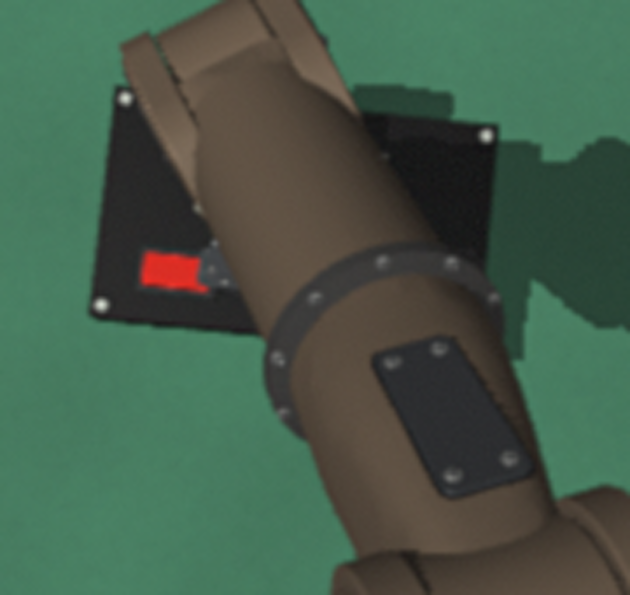

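Lateral force rose from about 4.5 to 8.6 N, which suggests the stop. I'll push a little more, then lift and look.

Emit:
servo_tool(plan=[[[0.0, 0.3, -0.04], [0, 0, 0]], [[0.03, 0.5, -0.04], [0, 0, 0]], [[0.06, 0.7, -0.04], [0, 0, 0]], [[0.08, 0.8, -0.04], [0, 0, 0]]])

```text
clock: 10.75
position: [0.5798, 0.0698, 0.0637]
ee_rot: [1.292, 1.14, -1.299]
force: [-0.7, -7.6, 9.4]
width: 0.006
```

Emit:
servo_tool(plan=[[[0, 0, 1.0], [0, 0, 0]], [[0, 0, 4], [0, 0, 0]], [[-3, 6, 8], [0, 0, 0]], [[-6.5, 9.5, 9], [0, 0, 0]], [[-6.5, 9.5, 9], [0, 0, 0]], [[-6.5, 9.5, 9], [0, 0, 0]]])

```text
clock: 11.35
position: [0.5128, 0.1697, 0.1558]
ee_rot: [1.29, 1.144, -1.291]
force: [0.1, 0.2, 0.1]
width: 0.005
```

```bash
python3 look.py 6 side top
```

```text
11.45 [0.51478417 0.16508217 0.15417865] [ 0.39928796 -0.53195217 -0.0570207 ] [0.58 0.24 0.32]
```

View pics/side6.png

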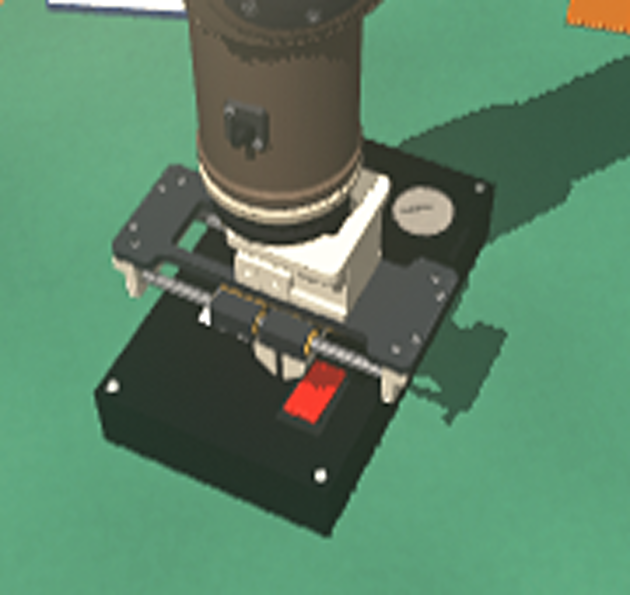

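View pics/top6.png

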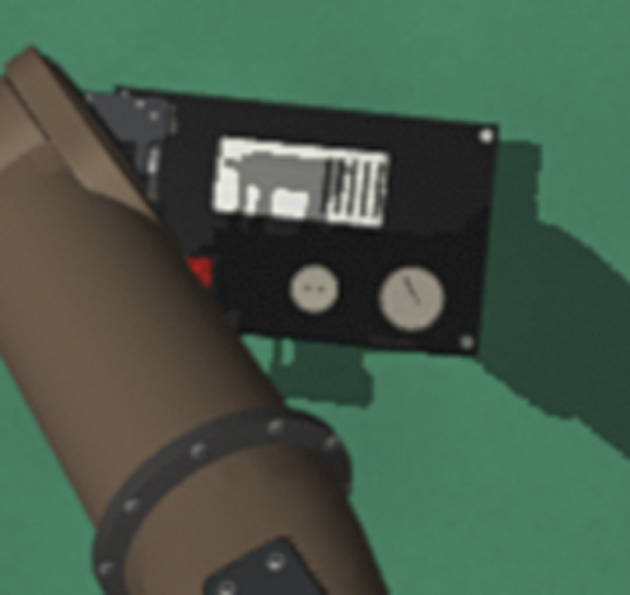

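```bash
python3 - <<'E'
from cell import arm
from h import *
p=arm.get_image("top"); c=p["frame"][162:200,275:340]; cv2.imwrite("pics/top7.png",cv2.resize(c,None,fx=12,fy=12,interpolation=cv2.INTER_CUBIC))
s=arm.observe(); print(s["clock"],s["position"],turn(s))
u=.0; 
e=np.array([.5063,.135,0])+.023*U/np.linalg.norm(U); print(e,(e-s["position"])*100)
E
```

```text
11.5 [0.51514575 0.16401666 0.15368688] [0.61 0.2  0.43]
[0.50889899 0.15785269 0.        ] [ -0.62467611  -0.61639715 -15.36868789]
```

View pics/top7.png

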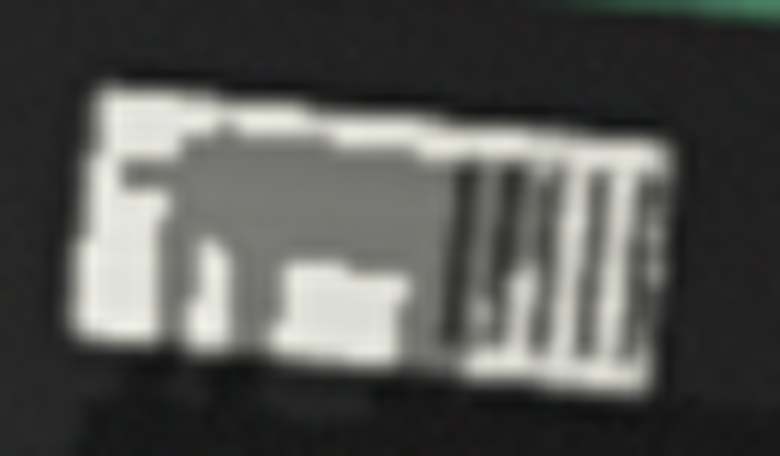

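All five dark slots show at the opening's -y end (crop x about 455, 505, 545, 595 and 640), so with the stop felt the shutter is fully open. Rocker next.

Emit:
servo_tool(plan=[[[-0.6, -0.6, -2], [0.6, 0.2, 0.4]], [[-0.6, -0.6, -5], [0.6, 0.2, 0.4]], [[-0.6, -0.6, -6.2], [0.6, 0.2, 0.4]], [[-0.6, -0.6, -6.2], [0.6, 0.2, 0.4]], [[-0.6, -0.6, -6.2], [0.6, 0.2, 0.4]]])

```text
clock: 12.0
position: [0.5097, 0.1579, 0.092]
ee_rot: [1.293, 1.153, -1.293]
force: [0.9, 0.6, 0.3]
width: 0.005
```

```bash
python3 look.py 8 side top
```

```text
12.1 [0.51007272 0.15838162 0.09269708] [0.3300988  0.42416177 0.09481078] [-0.03  0.09  0.04]
```

View pics/side8.png

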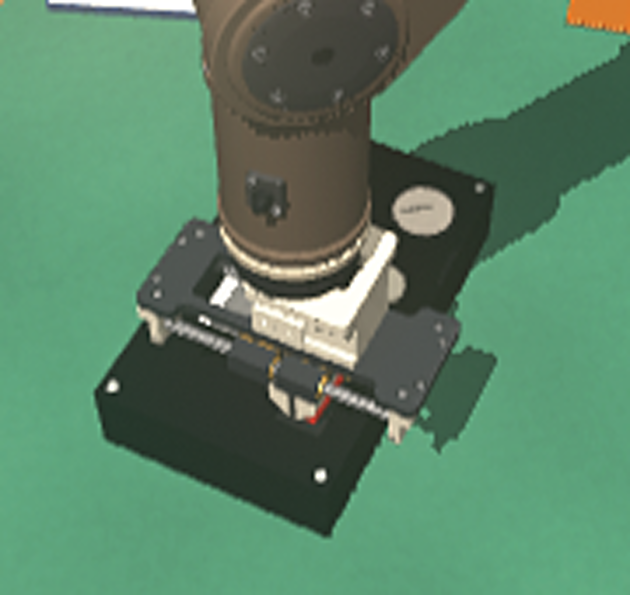

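Emit:
servo_tool(plan=[[[0, 0, -0.3], [0, 0, 0]], [[0, 0, -0.5], [0, 0, 0]], [[0, 0, -0.7], [0, 0, 0]], [[0, 0, -0.9], [0, 0, 0]], [[0, 0, -1.1], [0, 0, 0]], [[0, 0, -1.2], [0, 0, 0]]])

```text
clock: 12.7
position: [0.5102, 0.1588, 0.0808]
ee_rot: [1.294, 1.153, -1.29]
force: [-1.2, 1.1, 3.4]
width: 0.004
```

Emit:
servo_tool(plan=[[[0, 0, -0.1], [0, 0, 0]], [[0, 0, -0.2], [0, 0, 0]], [[0, 0, -0.3], [0, 0, 0]], [[0, 0, -0.4], [0, 0, 0]], [[0, 0, -0.4], [0, 0, 0]]])

```text
clock: 13.2
position: [0.5102, 0.1588, 0.0768]
ee_rot: [1.294, 1.153, -1.29]
force: [-0.8, 0.9, 5.1]
width: 0.005
```

Approaching the stop; I'll press on in small steps until the force rises.

Emit:
servo_tool(plan=[[[0, 0, -0.05], [0, 0, 0]], [[0, 0, -0.1], [0, 0, 0]], [[0, 0, -0.1], [0, 0, 0]]])

```text
clock: 13.5
position: [0.5103, 0.1587, 0.076]
ee_rot: [1.294, 1.152, -1.29]
force: [-1.5, -0.5, 6.2]
width: 0.008
```

Emit:
servo_tool(plan=[[[0, 0, -0.03], [0, 0, 0]], [[0, 0, -0.06], [0, 0, 0]], [[0, 0, -0.06], [0, 0, 0]]])

```text
clock: 13.8
position: [0.5103, 0.1587, 0.0758]
ee_rot: [1.294, 1.152, -1.29]
force: [-3.1, -0.2, 9.2]
width: 0.001
```

Emit:
servo_tool(plan=[[[0, 0, -0.05], [0, 0, 0]], [[0, 0, -0.1], [0, 0, 0]], [[0, 0, -0.1], [0, 0, 0]]])

```text
clock: 14.1
position: [0.5104, 0.1587, 0.0756]
ee_rot: [1.294, 1.151, -1.29]
force: [-4.1, -0.7, 14.8]
width: 0.005
```

The force rises with almost no travel, so this is the end stop. Lift and retreat.

Emit:
servo_tool(plan=[[[0, 0, 1], [0, 0, 0]], [[0, 0, 5], [0, 0, 0]], [[0, 0, 9], [0, 0, 0]], [[-2, -4, 13], [0, 0, 0]], [[-16, -36, 15], [0, 0, -30]], [[-16, -36, 15], [0, 0, -30]], [[-16, -36, 15], [0, 0, -30]], [[-16, -36, 15], [0, 0, -30]], [[-16, -36, 15], [0, 0, -30]], [[-16, -36, 15], [0, 0, -30]], [[-16, -36, 15], [0, 0, -30]], [[-16, -36, 15], [0, 0, -30]]])

```text
clock: 15.3
position: [0.3475, -0.2062, 0.2261]
ee_rot: [1.666, 0.827, -1.665]
force: [-0.1, 0.7, 0.7]
width: 0.003
```

Emit:
servo_tool(plan=[[[-5, -20, 0], [0, 0, -20]], [[-5, -20, 0], [0, 0, -20]], [[-5, -20, 0], [0, 0, -20]], [[-5, -20, 0], [0, 0, -20]], [[-5, -20, 0], [0, 0, -20]], [[-5, -20, 0], [0, 0, -20]]])

```text
clock: 15.9
position: [0.2967, -0.4076, 0.2258]
ee_rot: [1.895, 0.555, -1.895]
force: [0.3, 0.5, 0.4]
width: 0.009
```

```bash
python3 look.py 9 side top; python3 - <<'E'
from cell import arm
import cv2,numpy as np
p=arm.get_image("top");cv2.imwrite("pics/top10.png",p["frame"])
cv2.imwrite("pics/top11.png",cv2.resize(p["frame"][150:235,240:370],None,fx=6,fy=6,interpolation=cv2.INTER_CUBIC))
a=cv2.imread("pics/top0.png")
for q in ("housing_cover","grille","filter_glass","lens_hood"):
    print(q,[np.round(d["at"],1) for d in arm.search_frame(p,q)][:1])
d=cv2.absdiff(a,p["frame"]).max(2)
for n,(x,y) in dict(cover=(478,158),grille=(182,156),glass=(462,240),hood=(160,236)).items(): print(n,d[y-25:y+25,x-28:x+28].max())
E
```

```text
16.0 [ 0.29812409 -0.40472939  0.22581206] [-0.02343317  0.48028181 -1.01373151] [ 0.09  0.12 50.41]
housing_cover [array([475. , 161.7])]
grille [array([180.5, 155.1])]
filter_glass [array([462.7, 238.5])]
lens_hood [array([154.5, 236.4])]
cover 5
grille 4
glass 5
hood 8
```

View pics/side9.png

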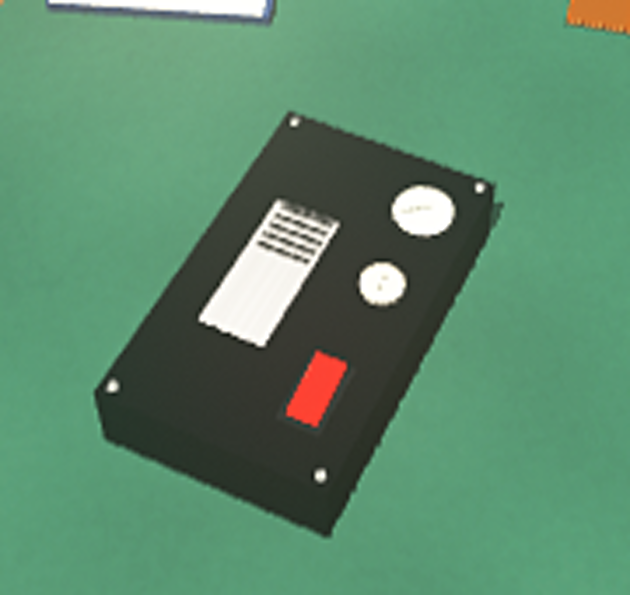

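View pics/top11.png

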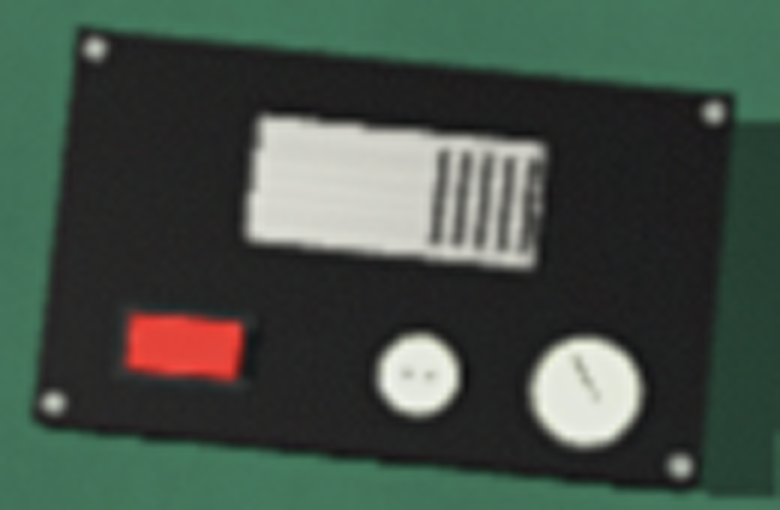

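View pics/top10.png

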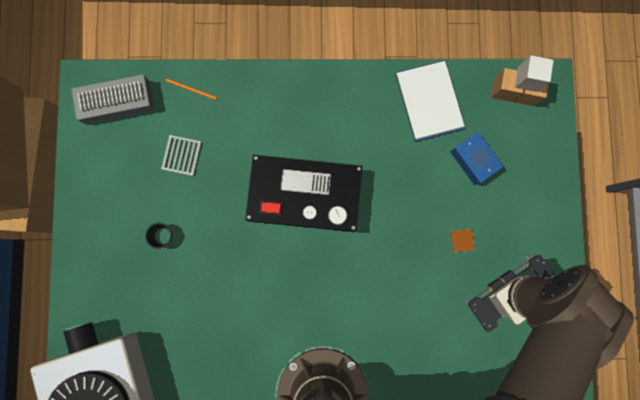

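```bash
python3 -c "
from cell import arm
print(arm.observe()['dq']); print(arm.sign_off())"
```

```text
[ 0.00251378  0.00246068  0.00539603 -0.00339234  0.00151218 -0.00032793
  0.00282646]
the job is handed in; nothing more can be done
None
```

The shutter is fully open, the rocker switch is on, and I handed the job in at about 16 s of the 58 s allowed. The hand-in itself returns no verdict.

- **Shutter:** I felt the plate with closed fingertips about 5.5 mm below the tester's top. I dragged it to +y with readings of 8.5 to 9.8 N pressed, against the 14 N limit. The sideways force read about 4 N along the drag, then rose to 8.6 N and stayed near 7.6 N while the fingers slipped, which I took as the stop. I read force only at the end of each move, so I have no peak between readings.
- **Rocker:** I pressed the raised +y end until it stopped moving, with the last reading at 14.8 N. Then I lifted off and moved well clear.
- **Last pictures:** Both cameras show the arm clear of the tester, and all five slots are visible. The fifth sits right at the opening's edge, so full opening rests on the force at the stop as well as on the picture. The rocker's angle was not measured from the images; that it is fully on rests on the felt stop.
- **Loose parts:** In the top view, the four areas around the projector parts match the first picture to within 8 of 255 grey levels, so nothing there moved visibly.

No check failed or disagreed with another.

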